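# Switch on the waste disposer at its guarded counter switch

## Task

Switch on the sink's waste disposer: on the narrow counter box with the tall white hood, lift the hinged guard right up by its front tab, flip the toggle underneath all the way over towards the guard's hinge, then lower the guard fully closed again over it. Leave the guard of the wider, flatter socket box closed.

Things in the scene. Friction and masses are not known exactly. Their poses are not given: they have to be found in the camera images.
- switch_box: Disposer switch box, fixed to the counter: steel base 120 (x) by 90 (y) by 30 mm high under a white hood-shaped guard 105 (x) by 80 (y) by 54 mm tall, open underneath; narrower and taller than the socket box. Origin: centre of the base's underside, on the counter; z up, +x towards the hinge at the far side, -x towards the front tab.
- guard (a joint): Guard angle, rad: 0 closed, 1.57 tab straight up, stop 1.9. Hinge line along box y through (55, 0, 30) mm of the box. The tab, 14 mm wide (y), 12 thick (z), juts 45 mm from the hood's front: closed, it runs x = -50 to -95 mm, y = 0, centre line 60 mm above the counter, and swings up and over to +x. Stiff hinge (about 1 N at the tab): stays at any angle.
- toggle (a joint): Toggle under the guard, rad: 0 off (leans 0.4 rad to box -x, the tab side), 0.8 on (leans 0.4 rad to +x, the hinge side). Pivot at (-5, 0, 30) mm of the box on the base's top, axis along box y; 40 mm long, its upper half a black grip 18 mm wide (y), 10 mm thick. About 1.5 N at its tip moves it; it stays where left.
- other_guard (a joint): Guard angle of the socket box, rad, 0 closed; to stay closed. A fixed bystander box of the same materials with a similar tab, but wider and flatter: steel base 120 by 160 by 30 mm, hood 150 mm wide and only 30 mm tall.
Things that resemble listed ones, but are neither listed nor needed, are in the scene too. What is shaped like the part that bears other_guard but orange is not meant.

How it is judged:
By the outcome, as a careful person would: the job done as asked, in the order asked, and still so for the second after the job is handed in, with the robot touching nothing.
It also fails if it takes over 64 s, if anything falls off the work surface, if the arm or the gripper's body presses on something with over 40 N, if the wrist force passes 120 N, or if a joint passes its speed limit or range.

## Robot

A 7-joint arm with a two-finger parallel gripper is mounted at the origin on the work surface. World frame = base frame: x ahead of the robot, y to its left, z up, the work surface at z = 0. Lengths are in mm, angles in rad, forces in N, time in s.
With the tool pointing down it reaches from about 400 to 875 mm from the base axis. Payload 19.3 kg.
Tool frame: the origin (TCP) lies at the very end of the fingers, on their centre line; the grasp point (between the pads) lies 19 mm behind it (grip_point_offset is the z of the grasp point in the tool frame, in mm); z points along the fingers, y is the line along which they close (so a half turn about z gives the same grasp; the last joint's range is limited). The gripper opens to 85 mm and grips with 20 to 120 N. Pads are 22 mm wide; open, the fingers measure 114 mm over their backs; the gripper's body (76 mm by 85 mm) begins 54 mm behind the grasp point. The pads swing forward as they close: fully open they stand 13 mm farther back than shut.
Start: joints at [1.254, 0.521, -0.036, 1.599, 0.021, 1.021, -0.113], TCP at [152.661, -606.061, 231.291] pointing down, gripper open.
Joint ranges: [-2.91, 2.91], [-0.3, 2.13], [-1.5, 1.42], [0.17, 2.43], [-1.26, 4.41], [0.16, 1.93], [-2.52, 2.52]. Speed limits (rad/s): [1.89, 1.89, 2.39, 2.39, 3.01, 3.01, 3.01].

## Interface

Orientations are given as a 3x3 rotation matrix whose columns are the frame's x, y, z axes.
In Python, from workcell import movep, movel, goto_joints, open_gripper, clamp, wait, inverse_kinematics, read_state, camera, PlanningError, finish_job, grip_point_offset gives the robot as it stands. Calls block until the motion is done:
- movep(position, orientation): joint-space move of the TCP to a pose.
- movel(position, frame=None, max_speed=150, guard=None): straight line of the TCP; frame=None keeps the orientation; max_speed is the mean speed in mm/s. With guard (N) it stops when the force on the tool has changed by that much, and returns True; else False.
- goto_joints(angles): joint-space move.
- open_gripper() and clamp(): open the fingers fully, or close them until they stop; the grip force is fixed at half the most.
- wait(seconds).
- inverse_kinematics(position, orientation): joint angles nearest the present ones, or None.
- read_state(): the state.
- camera(name): name is "side" or "top" or "wrist"; returns a dict with "image" (480x640x3 uint8, blue, green, red), "range_z" (480x640 float32, mm along the optical axis (not along the pixel's ray), 0 where there is no reading), "fx", "fy", "cx", "cy" (pixels), "cam_to_world" (4x4, takes a point from camera to world coordinates). Camera axes: x right, y up, looking along -z (the intrinsics and any distortion apply to the point x, -y, -z); pixel columns grow to the right and rows downward; lengths in mm; the calibration is good to about 2 mm. The wrist camera is an equidistant fisheye: a pixel r from the principal point sees the ray r / f radians off the axis. A picture is of the moment at which its call begins.
A pose or a line that the arm cannot do raises PlanningError and nothing moves.
- finish_job(): hands the job in; it is judged then, once.
The state is a dict: "time": time; "qpos": joint angles; "qvel": joint speeds; "joint_efforts": joint torques, N m; "eef_pos": TCP position; "tool_rot": TCP orientation; "ft_force": force on the tool from outside, world axes, zero at the start; "torque": the same for the moment, N m; "finger_gap": finger opening in mm; "gripper_force": force on a finger pad.
Only numpy, scipy, OpenCV 4.12 (cv2) and the standard library are available. Lean on these libraries where they do the work, as an engineer would, in place of code of your own. Each camera call takes 0.05 s, during which the arm holds its last target. There are 200 camera calls.

## Working session

There is one attempt and no reset: what is moved stays moved. The work goes in short steps, each a Python script; the robot and the scene stay as the last script left them, time stands still between calls to the robot, and variables do not carry over. Pictures are saved under pics/ and viewed, at most 10 in all, crops included, and the job is handed in when it is done.

```bash
mkdir -p pics; python3 - <<'E'
from workcell import *
import cv2,numpy as np,pickle
d={n:camera(n) for n in("top","side")}
pickle.dump(d,open("c0.pkl","wb"))
for n in d:
    cv2.imwrite(f"pics/{n}0.png",d[n]["image"]); c=d[n]; print(n,c["fx"],c["cx"],c["cy"],np.round(c["cam_to_world"],3).tolist(),(c["range_z"]>0).mean())
print(read_state()["time"],grip_point_offset, np.round(read_state()["tool_rot"],3).tolist())
E
```

```text
top 601.2130332621133 326.2854377474859 248.15704859174792 [[0.03, 0.997, -0.07, 398.368], [-1.0, 0.029, -0.013, -65.524], [-0.011, 0.071, 0.997, 1300.62], [0.0, 0.0, 0.0, 1.0]] 0.996220703125
side 464.3329289947918 318.9969442242484 240.9366779202317 [[0.775, 0.37, -0.512, 43.612], [-0.631, 0.455, -0.628, -577.026], [0.0, 0.81, 0.586, 541.192], [0.0, 0.0, 0.0, 1.0]] 0.99603515625
0.1 -18.700000000000003 [[0.97, 0.244, -0.0], [0.244, -0.97, 0.001], [-0.0, -0.001, -1.0]]
```

View pics/top0.png

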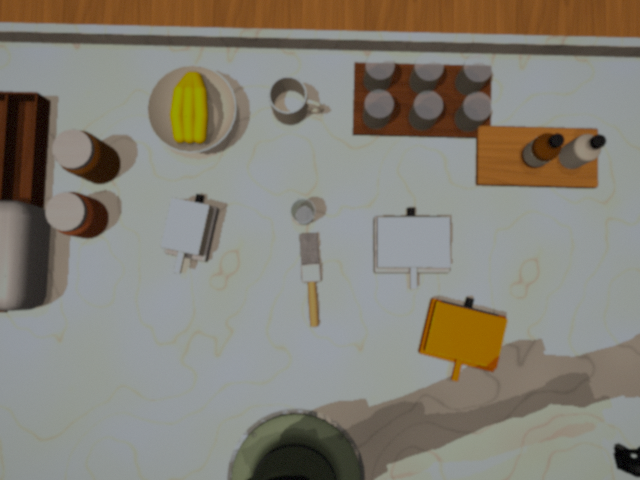

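View pics/side0.png

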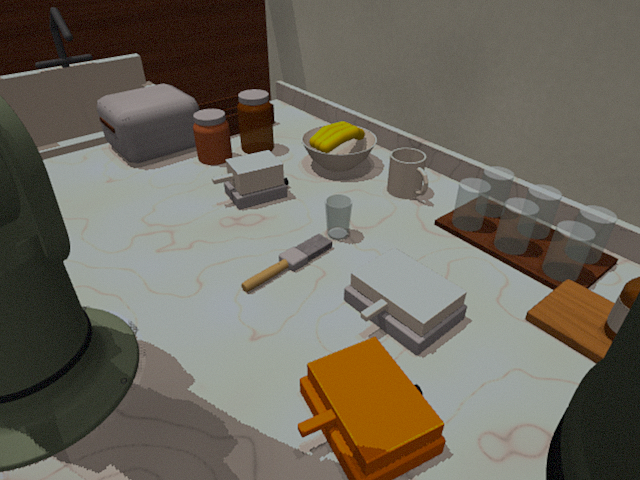

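The candidates in the top view are:
- A narrow, tall white box at (188,228), with its tab at (183,265).
- A wide, flat white box at (413,243).
- An orange box at (463,335).

The narrow, tall one fits the disposer switch. I'll measure it and confirm in a crop.

```bash
cat > h.py <<'E'
import numpy as np,cv2
def cloud(c):
    v,u=np.mgrid[:480,:640]; z=c["range_z"]
    P=np.stack([(u-c["cx"])/c["fx"]*z,-(v-c["cy"])/c["fy"]*z,-z,np.ones_like(z)],-1)
    return (P@np.array(c["cam_to_world"]).T)[...,:3]
E
python3 - <<'E'
import pickle,numpy as np,cv2
from h import *
d=pickle.load(open("c0.pkl","rb"))
for n,(u0,v0,u1,v1) in {"top":(150,185,230,285),"side":(205,140,300,212)}.items():
    W=cloud(d[n]); im=d[n]["image"][v0:v1,u0:u1]; w=W[v0:v1,u0:u1].reshape(-1,3); ok=d[n]["range_z"][v0:v1,u0:u1].ravel()>0
    w=w[ok]; print(n,"counter z",np.median(w[w[:,2]<12][:,2]))
    t=w[(w[:,2]>76)&(w[:,2]<95)]; r=cv2.minAreaRect(t[:,:2].astype(np.float32)); print("hood top z",np.median(t[:,2]),r,t[:,:2].mean(0),len(t)); print(cv2.boxPoints(r).round(1).tolist())
    b=w[(w[:,2]>24)&(w[:,2]<36)]; r=cv2.minAreaRect(b[:,:2].astype(np.float32)); print("base",r)
    m=w[(w[:,2]>55)&(w[:,2]<72)]; print("tab",len(m),m[m[:,0].argsort()][:40:2].round(0).tolist())
    # lower-resolution full-box outline
    cv2.imwrite(f"pics/crop_{n}.png",cv2.resize(im,None,fx=4,fy=4,interpolation=cv2.INTER_CUBIC))
a=cv2.imread("pics/crop_top.png");b=cv2.imread("pics/crop_side.png")
o=np.zeros((400,a.shape[1]+b.shape[1],3),np.uint8);o[:400,:320]=a;o[:288,320:]=b;cv2.imwrite("pics/crop.png",o)
E
```

```text
top counter z 0.6412810138035638
hood top z 84.66286584943953 ((521.1735229492188, 239.89273071289062), (82.1988525390625, 105.00428009033203), 79.77751922607422) [520.73069157 239.12090564] 2042
[[462.20001220703125, 208.8000030517578], [565.5, 190.10000610351562], [580.0999755859375, 271.0], [476.79998779296875, 289.70001220703125]]
base ((527.4732055664062, 237.8837890625), (90.6684341430664, 138.24551391601562), 79.73958587646484)
tab 254 [[425.0, 258.0, 66.0], [425.0, 253.0, 68.0], [426.0, 250.0, 62.0], [427.0, 255.0, 69.0], [428.0, 253.0, 67.0], [428.0, 250.0, 66.0], [429.0, 260.0, 66.0], [430.0, 251.0, 68.0], [430.0, 250.0, 66.0], [431.0, 261.0, 71.0], [431.0, 255.0, 70.0], [432.0, 253.0, 71.0], [432.0, 250.0, 65.0], [433.0, 261.0, 69.0], [433.0, 257.0, 70.0], [434.0, 254.0, 67.0], [434.0, 250.0, 66.0], [435.0, 262.0, 68.0], [436.0, 261.0, 64.0], [436.0, 252.0, 66.0]]
side counter z 0.402959505666729
hood top z 84.2202707665619 ((519.7863159179688, 236.8258514404297), (84.27405548095703, 105.92121887207031), 80.02305603027344) [515.54138048 230.96804375] 961
[[460.29998779296875, 204.5], [564.5999755859375, 186.1999969482422], [579.2000122070312, 269.20001220703125], [474.8999938964844, 287.5]]
base ((570.0406494140625, 323.43060302734375), (293.7195739746094, 187.25352478027344), 76.67049407958984)
tab 621 [[423.0, 248.0, 60.0], [424.0, 252.0, 68.0], [425.0, 248.0, 57.0], [425.0, 256.0, 61.0], [425.0, 251.0, 66.0], [426.0, 249.0, 59.0], [426.0, 249.0, 63.0], [427.0, 246.0, 62.0], [427.0, 259.0, 66.0], [428.0, 247.0, 64.0], [428.0, 252.0, 66.0], [429.0, 246.0, 59.0], [430.0, 246.0, 64.0], [430.0, 255.0, 67.0], [431.0, 248.0, 65.0], [432.0, 246.0, 63.0], [433.0, 260.0, 67.0], [433.0, 249.0, 59.0], [433.0, 252.0, 67.0], [434.0, 257.0, 68.0]]
```

View pics/crop.png

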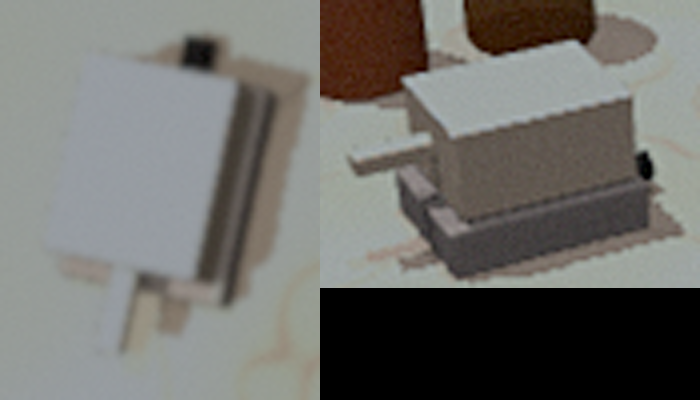

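The crop confirms it: one narrow, tall white hood on a steel base, with its tab towards the robot. The box origin is about (518, 239) at yaw -10.2°, which puts the tab tip at (424.5, 256), matching the cloud. Next I'll check which grip pitches the arm can hold along the arc.

```bash
cat >> h.py <<'E'
from workcell import *
YAW=np.radians(-10.2); O=np.array([518.0,238.5,0]); G=19.
UX=np.array([np.cos(YAW),np.sin(YAW),0]); UY=np.array([-UX[1],UX[0],0]); UZ=np.array([0,0,1.])
def w(bx,bz,by=0): return O+bx*UX+by*UY+bz*UZ
def R(phi,flip=1):
    z=np.sin(phi)*UX-np.cos(phi)*UZ; y=flip*UY
    return np.c_[np.cross(y,z),y,z]
def tab(th,bx=-80,bz=60):      # point on guard (closed coords) swung by th
    x,z=bx-55,bz-30
    return w(55+x*np.cos(th)+z*np.sin(th),30-x*np.sin(th)+z*np.cos(th))
def grip(p,phi,flip,back=0):   # TCP pose with grasp point at p, retreated by back
    r=R(phi,flip); return p+(G-back)*r[:,2],r
E
python3 - <<'E'
from h import *
for flip in(1,-1):
  for p0 in(0,15,30,45,60,75):
    for k in(1,.7,.4):
      s=""
      qs=[inverse_kinematics(*grip(tab(t),np.radians(p0)-k*t,flip)) for t in np.linspace(0,1.65,9)]
      s="".join("x" if q is None else "o" for q in qs)
      pre=inverse_kinematics(*grip(tab(0),np.radians(p0),flip,90)) is not None
      v=[np.array(q) for q in qs if q is not None]
      if s.count("o")>6: print(flip,p0,k,s,pre,max(np.abs(a-b).max() for a,b in zip(v,v[1:])).round(2),v[0].round(2),v[-1].round(2))
for flip in(1,-1): print([inverse_kinematics(w(x,z),R(0,flip)) is not None for x in(-80,-20,0,100) for z in(45,120,200,250)])
E
```

```text
1 0 0.7 oooooooxx True 0.28 [-0.04  0.78 -0.83  2.01  0.87  0.75 -0.02] [ 0.08  1.18 -0.94  1.08  0.22  1.81  0.66]
1 0 0.4 ooooooooo True 0.28 [-0.04  0.78 -0.83  2.01  0.87  0.75 -0.02] [ 0.08  1.15 -0.95  1.02  0.36  1.75  0.69]
1 15 1 oooooooxx True 0.49 [-0.03  0.83 -1.    2.15  1.38  0.91 -0.57] [ 0.07  1.24 -0.93  1.    0.16  1.9   0.66]
1 15 0.7 ooooooooo True 0.49 [-0.03  0.83 -1.    2.15  1.38  0.91 -0.57] [-0.11  1.18 -0.45  0.84 -0.08  1.93  0.93]
1 15 0.4 ooooooooo True 0.28 [-0.03  0.83 -1.    2.15  1.38  0.91 -0.57] [ 0.09  1.   -0.89  1.25  0.43  1.47  0.66]
1 30 1 oooooooox True 0.48 [-0.44  0.72 -0.61  2.29  1.66  0.84 -1.04] [ 0.04  1.23 -0.89  0.93  0.18  1.92  0.7 ]
1 30 0.7 ooooooooo True 0.56 [-0.44  0.72 -0.61  2.29  1.66  0.84 -1.04] [ 0.08  1.13 -0.94  1.05  0.37  1.72  0.69]
1 30 0.4 ooooooooo True 0.66 [-0.44  0.72 -0.61  2.29  1.66  0.84 -1.04] [ 0.11  0.87 -0.9   1.46  0.59  1.22  0.53]
1 45 1 ooooooooo False 0.44 [-0.55  0.85 -0.66  2.36  1.83  1.23 -1.35] [-0.    1.22 -0.79  0.85  0.17  1.93  0.77]
1 45 0.7 ooooooooo False 0.33 [-0.55  0.85 -0.66  2.36
[... 2374 characters left out ...]
0.74 -0.44  1.5   0.26  1.06 -2.38]
-1 60 0.4 ooooooooo False 3.82 [-0.5   1.15 -0.87  2.37  1.92  1.83  1.7 ] [-0.97  0.64  0.59  1.91 -0.25  0.38 -2.06]
-1 75 1 ooooooooo True 4.12 [-0.89  1.19 -0.45  2.34  1.82  1.8   1.36] [-0.12  0.85 -0.43  1.31  0.12  1.31 -2.26]
-1 75 0.7 ooooooooo True 3.42 [-0.89  1.19 -0.45  2.34  1.82  1.8   1.36] [-0.74  0.64  0.38  1.74 -0.22  0.68 -2.03]
-1 75 0.4 oooooooox True 0.41 [-0.89  1.19 -0.45  2.34  1.82  1.8   1.36] [-1.01  0.58  0.37  2.16  1.67  0.36  2.2 ]
[True, True, True, True, True, True, True, True, True, True, True, True, True, True, True, True]
[True, True, True, True, True, True, True, True, True, True, True, True, True, True, True, True]
```

```bash
cat > s1.py <<'E'
from h import *
A=np.radians(55); B=-83
p,r=grip(tab(0,B)+np.array([0,0,130]),A,1)
movep(p,r)
movel(grip(tab(0,B),A,1)[0],max_speed=150,guard=15)
s=read_state(); print(s["time"],s["eef_pos"],grip(tab(0,B),A,1)[0],s["ft_force"])
cv2.imwrite("pics/g1.png",camera("side")["image"][60:360,100:500])
E
python3 s1.py
```

```text
4.2917 [451.76063733 250.5188711   49.73181556] [451.62967558 250.44190623  49.10204771] [-0.14010016  1.41826443 -0.00932845]
```

View pics/g1.png

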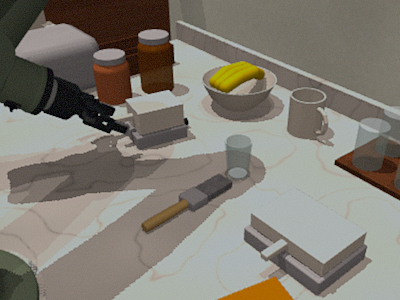

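The gripper, at about (110,122) in this crop, straddles the tab cleanly with no contact force. Next I'll clamp and lift along the arc.

```bash
cat > s2.py <<'E'
from h import *
A=np.radians(55); B=-83
clamp(); s=read_state(); print(s["time"],s["finger_gap"],s["gripper_force"],s["ft_force"])
assert 10<s["finger_gap"]<20
for t in np.linspace(0,1.62,12)[1:]:
    p,r=grip(tab(t,B),A-t,1)
    try: movel(p,r,max_speed=150)
    except PlanningError as e: print(t,e); break
    s=read_state(); print(round(t,2),round(s["time"],1),s["ft_force"].round(1),round(s["finger_gap"],1))
    if np.linalg.norm(s["ft_force"])>45: break
cv2.imwrite("pics/g2.png",camera("side")["image"][60:360,100:500])
E
python3 s2.py
```

```text
4.9917 12.81499449483209 59.011995792388916 [ 0.65581578  4.24696105 -0.00591989]
0.15 5.3 [-1.5  6.9  0.1] 13.2
0.29 5.7 [-1.2  7.2 -0.3] 13.2
0.44 6.0 [ 1.   7.5 -0.1] 12.9
0.59 6.4 [-0.7  7.3 -0.6] 12.8
0.74 6.8 [-1.8  6.4  1.3] 12.9
0.88 7.2 [0.9 5.4 1.6] 13.0
1.03 7.5 [0.4 4.8 6.9] 12.8
1.18 7.8 [-0.   4.3  8.4] 12.7
1.33 8.1 [-0.6  2.8 10.3] 12.6
1.47 8.4 [ 1.7  3.8 11.2] 12.7
1.62 8.8 [ 4.   3.8 11.1] 12.9
```

View pics/g2.png

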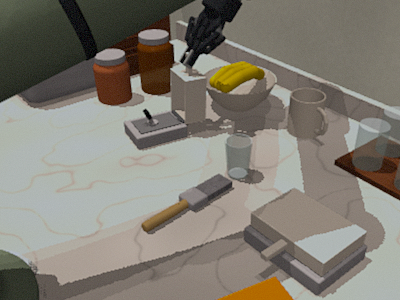

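The guard stands upright and the toggle is exposed at about (150,116), leaning towards the tab. I'll release the tab, back off and flip the toggle.

```bash
cat > s3.py <<'E'
from h import *
open_gripper()
s=read_state(); p=s["eef_pos"]; f0=s["tool_rot"]
for dz in(90,70,50):
    try: movel(p+[0,0,dz],max_speed=150); print("up",dz); break
    except PlanningError as e: print(e)
p=read_state()["eef_pos"]
try: movel(w(-60,230),R(0),max_speed=200)
except PlanningError as e: print(e); movel(p-120*UX,max_speed=200); movep(w(-60,200),R(0))
clamp()
movel(w(-60,48),max_speed=200,guard=15)
print(read_state()["eef_pos"]-w(-60,48))
hit=movel(w(-4,48),max_speed=50,guard=12)
s=read_state(); print(hit,s["time"],(s["eef_pos"]-O)@UX,s["ft_force"])
cv2.imwrite("pics/g3.png",cv2.resize(camera("side")["image"][120:240,180:340],None,fx=4,fy=4))
E
python3 s3.py
```

```text
up 90
[0.26446817 0.35975044 0.79517041]
True 14.3167 -12.093700815396145 [-5.93104754 -0.69239401  6.62718957]
```

View pics/g3.png

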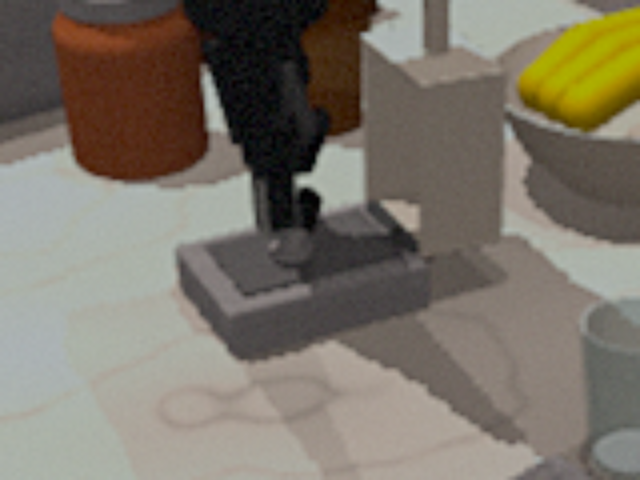

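The finger stopped at box x = -12, against -14 predicted for the end stop, and the toggle now leans to the hinge side. One more nudge, then I'll back off, regrip the tab and swing the guard closed.

```bash
cat > s4.py <<'E'
from h import *
A=np.radians(55); B=-83; T=1.62
print("nudge",movel(w(-4,48),max_speed=40,guard=12),(read_state()["eef_pos"]-O)@UX)
movel(w(-45,50)); movel(w(-60,230),max_speed=200)
cv2.imwrite("pics/t.png",cv2.resize(camera("side")["image"][120:240,180:340],None,fx=4,fy=4))
open_gripper()
p,r=grip(tab(T,B),A-T,1)
movel(p+[0,0,90],r,max_speed=200)
print("down hit",movel(p,max_speed=120,guard=15))
clamp(); s=read_state(); print(s["time"],s["finger_gap"],s["ft_force"])
assert 10<s["finger_gap"]<20
for t in list(np.linspace(T,0,12)[1:-1])+[0.05]:
    p,r=grip(tab(t,B),A-t,1)
    hit=movel(p,r,max_speed=150,guard=40)
    s=read_state(); print(round(t,2),round(s["time"],1),s["ft_force"].round(1),hit)
    if hit: break
p,r=grip(tab(-0.01,B),A,1)
print(movel(p,r,max_speed=40,guard=15),read_state()["eef_pos"]-p,read_state()["ft_force"])
cv2.imwrite("pics/g4.png",camera("side")["image"][60:360,100:500])
E
python3 s4.py
```

```text
nudge True -12.029955037600676
down hit False
19.65 12.996198914191108 [2.37683927 6.6704637  1.37812182]
1.47 19.9 [ 1.5 10.1 -5.1] True
True [137.57155427 -23.32736401 105.29586129] [-0.27657008 -0.68313422  7.27604355]
```

View pics/t.png

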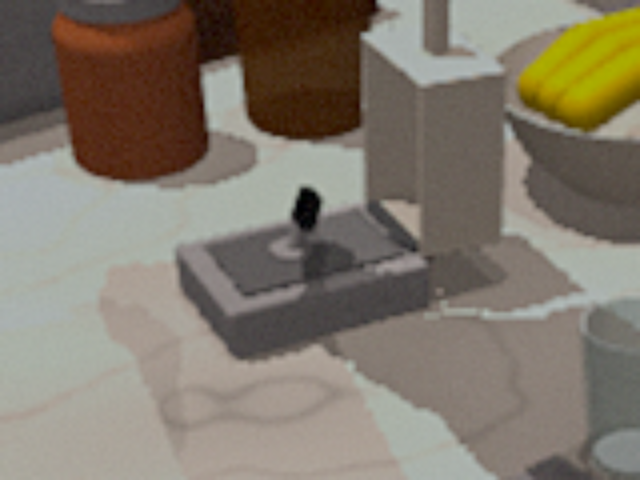

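The toggle, at (305,208) in this crop, leans towards the hinge, so it is on. The force guard tripped at the start of the closing arc, so I'll check where the arm is before continuing.

```bash
python3 - <<'E'
from h import *
s=read_state(); z=s["tool_rot"][:,2]; phi=np.arctan2(z@UX,-z[2]); gp=s["eef_pos"]-G*z-O
x,zz=gp@UX-55,gp[2]-30
print("phi->t",0.96-phi,"pos->t",np.arctan2(zz,-x)-np.arctan2(30,138),"r",np.hypot(x,zz),np.hypot(138,30),s["finger_gap"],s["ft_force"],s["time"],"y",gp@UY)
cv2.imwrite("pics/g5.png",cv2.resize(camera("side")["image"][90:240,150:350],None,fx=3,fy=3))
E
```

```text
phi->t 1.5516532719922767 pos->t 1.5514581805798808 r 141.49204353533722 141.22322755127783 12.64310939787767 [ 0.24667765 -0.11373903  6.84401302] 20.1583 y 1.3049898660120107
```

View pics/g5.png

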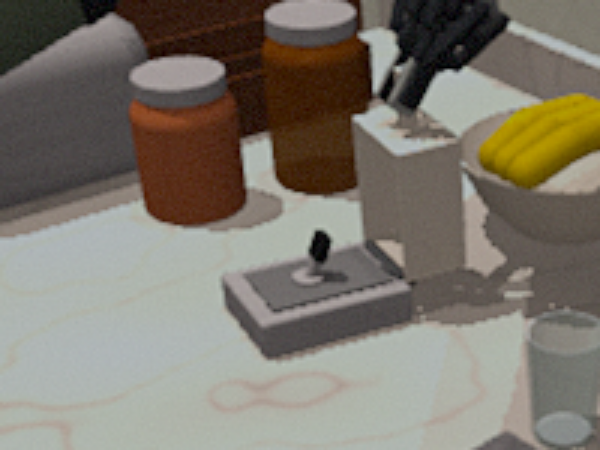

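The grip is intact at (405,95) and exactly on the arc at 1.55 rad, so the guard tripped on a motion transient. I'll continue more slowly.

```bash
cat > s5.py <<'E'
from h import *
A=np.radians(55); B=-83
for t in np.r_[np.linspace(1.55,0.05,14)[1:],0.]:
    p,r=grip(tab(t,B),A-t,1)
    movel(p,r,max_speed=110 if t>.1 else 50)
    s=read_state(); print(round(t,2),round(s["time"],1),s["ft_force"].round(1),(s["eef_pos"]-p).round(1))
    if np.linalg.norm(s["ft_force"])>45: break
open_gripper()
movel(s["eef_pos"]+[0,0,110]); clamp()
movep(w(-80,110),R(0))
hit=movel(w(-80,58),max_speed=40,guard=10)
s=read_state(); print(hit,s["eef_pos"][2],s["ft_force"],s["time"])
movel(w(-80,200),max_speed=200); movel(w(-200,220),max_speed=200)
import pickle
d={n:camera(n) for n in("top","side")}
W=cloud(d["top"]); q=W[185:285,150:230].reshape(-1,3); t=q[(q[:,2]>76)&(q[:,2]<95)]
print(len(t),cv2.minAreaRect(t[:,:2].astype(np.float32)))
a=(t-O)@UX; print("top z tilt",np.polyfit(a,t[:,2],1),"top z",np.median(t[:,2]))
cv2.imwrite("pics/g6.png",cv2.resize(d["side"]["image"][90:360,150:500],None,fx=2,fy=2))
E
python3 s5.py
```

```text
1.43 20.5 [ 2.9  9.4 -8.7] [ 0.3  1.  -0.2]
1.32 20.8 [ 2.1  9.6 -7.8] [ 0.2  1.  -0.1]
1.2 21.1 [ 1.9  8.7 -7.5] [ 0.2  1.1 -0. ]
1.09 21.4 [ 4.8  8.5 -8.7] [ 0.5  1.  -0.1]
0.97 21.6 [ 1.5  5.4 -2.6] [0.3 1.1 0.2]
0.86 21.9 [ 1.3  4.9 -1.4] [0.4 1.1 0.3]
0.74 22.2 [-1.2  2.   2. ] [0.4 1.1 0.3]
0.63 22.6 [-2.5  2.8  3.6] [0.3 1.1 0.2]
0.51 23.0 [-2.1  4.1  4.5] [0.2 1.1 0. ]
0.4 23.3 [-3.6  4.4  4.9] [ 0.1  1.1 -0.1]
0.28 23.6 [-3.8  6.1  4.5] [-0.   1.  -0.4]
0.17 23.9 [-3.8  5.5  4.9] [-0.1  1.  -0.7]
0.05 24.4 [-5.8  6.   3.5] [ 0.1  1.  -0.5]
0.0 24.7 [-7.1  6.5  9.3] [0.3 1.  0.1]
True 65.32989467698579 [-3.53300034 -4.63700898 24.87995493] 29.325
2031 ((520.881103515625, 239.56997680664062), (81.68766021728516, 105.11180877685547), 80.06793975830078)
top z tilt [2.89006136e-03 8.45883812e+01] top z 84.59018592964685
```

View pics/g6.png

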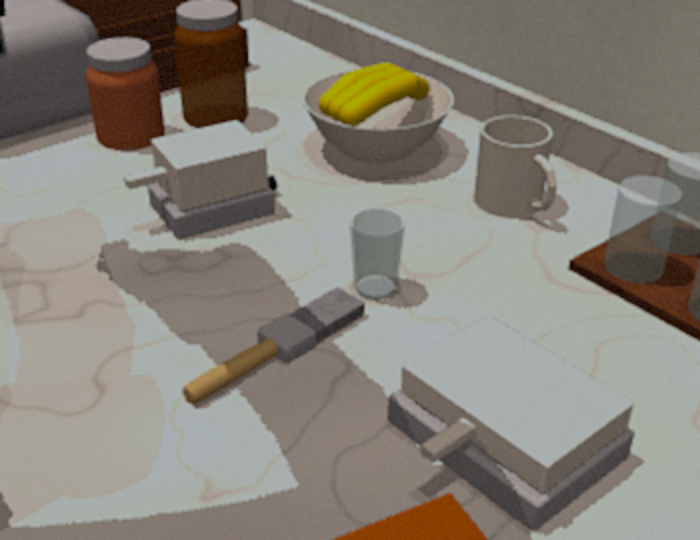

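The guard, at (210,165), is fully closed: its top is flat at z 84.6 and its footprint matches the start. The socket box at (515,400) is still closed and the arm is clear.

```bash
python3 -c "
from workcell import *
print(finish_job())"
```

```text
the job is handed in; nothing more can be done
None
```

The disposer toggle is fully over to the hinge side and its guard is fully closed over it again; the socket box's guard was left closed, and the job is handed in at about 30 s of the 64 s limit.

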